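# Pack the inline tee and latch the pressure-test case

### The job

Lay the inline tee from the bench boss-up into its empty cross-shaped nest in the open pressure-test case, then lower the lid and press the middle of its front edge down over the spring catch until it clicks and stays shut by itself. The case is plastic: never push on it or its lid with more than 20 N, so feel for the click and stop there. Leave the other things on the bench where they are.

Things in the scene. Friction and masses are not known exactly. Their poses are not given: they have to be found in the camera images.
- case: Grey plastic pressure-test case, fixed on the bench, standing open. Origin: centre of its underside; x from its front (catch side, towards the robot) to its back (hinges), y to its left, z up. Tub 170 mm (x) by 250 mm (y), walls 70 mm high. In it a black insert, upper face at z 45 mm. In the insert: a 63 mm dial gauge at x -25, y -65 mm (top z 58); small couplings along x 50 mm (top z 63).
- case_mouth (a point): Middle of the top of the case's front wall (case x -85, y 0, z 70 mm), case axes. Below and in front of it the catch housing, 60 mm wide, 33 mm deep. A screw-set frame round the mouth carries the soft seal (standing 14 mm above this point), the catch and the bottom stop; all three sit together up to 3 mm higher or lower from case to case, unmeasured: the click must be felt.
- tee_nest (a point): Where the tee's centre lies when it is fully home: case x -15, y 45, z 41 mm; axes as the case's. The nest is a cross-shaped hollow in the insert, floor 14 mm below this point, 18 mm deep: a trough along y, 90 mm long and 26 mm wide, for the stubs; across it a finger well.
- well (a point): Centre of the nest's mouth, 4 mm above tee_nest, level with the insert's face, case axes. The finger well runs along x: 90 mm long, 38 mm wide (y), as deep as the nest. The tee's block sits in its middle with 3 mm to spare at each y end, and fingers holding the block by its two x sides have room in the well.
- tee_centre (a point): Inline tee, loose on the bench, plain steel: a block 28 (x) by 32 (y) by 28 mm (z), a threaded stub 20 mm across and 24 mm long on each y end (80 mm over all), a round boss 16 mm across and 12 mm high on top. About 0.2 to 0.35 kg. Point: the block's centre, 14 mm above its underside; z up through the boss. Grip it across x; either way round fits. Elbow and plug lack the two stubs in line.
- lid (a joint): Lid angle, rad: about 0 shut and latched, growing as it opens (1.57 upright). Stiff hinge (0.23 N m): stays at any angle. It first rests on the seal at 0.03 to 0.07; from there the push at the edge grows by 1 to 1.5 N per mm, seal and catch together, to 11 to 16 N over about 8 mm, and drops 2 N or more at the click. 1.5 mm below is a hard stop. Latched: -0.018 to 0.018; unlatched: above 0.029.
- lid_hinge (a point): Middle of the lid's hinge axis, at case x 85, y 0, z 80 mm; the axis runs along the case's y. Axes as the case's. The lid is a grey plate 8 mm thick (4 mm each side of the hinge axis), 256 mm wide, reaching 184 mm from the axis, 0.22 kg, with a small steel striker tongue under the middle of its free edge.
- lid_edge (a point): Where to press: on the lid's outer face (upper face when shut), middle of the free (front) edge, right above the catch, 172 mm from the hinge axis. Axes fixed to the lid: x towards the hinge, y as the case's y, z out of the outer face.
- elbow: Steel elbow, 26 mm cube with two stubs at right angles (bystander). Origin under the cube's centre.
- plug: Steel hex plug, 34 mm across flats, 32 mm high, standing on its head (bystander). Origin under its centre.
- wrench: Steel wrench, 200 mm long, left of the case (bystander).
- sealant: Small white bottle, 40 mm across, 100 mm high, left of the case (bystander).
- ferrule: Steel hose ferrule, a ring 32 mm across and 36 mm high (bystander).

How it is judged:
On the way, in this order (a step that is already met when the one before it is completed fails the run):
1. the tee lies home in its nest, boss up, and is let go, the lid still open (horizontal distance between tee_centre and tee_nest below 0.007 m and z of tee_centre in the frame of tee_nest below 0.003 m and angle between the y axis of tee_centre and the y axis of tee_nest, either way round below 0.15 rad and angle between tee_centre's own z axis and vertical below 0.1 rad and contact force between the fingers and tee below 0.1 N and value of joint lid above 0.5 rad), for 0.2 s.
2. the lid's front edge is pressed down to its latched height (value of joint lid below 0.024 rad), for 0.2 s.
At the end, for the whole second after the job is handed in: The lid is latched: untouched, it stays below 0.024 rad. The tee rests in its nest: centre within 7 mm sideways and no more than 3 mm above its home, its length along the trough within 0.15 rad, boss up within 0.1 rad (value of joint lid below 0.024 rad and horizontal distance between tee_centre and tee_nest below 0.007 m and z of tee_centre in the frame of tee_nest below 0.003 m and angle between the y axis of tee_centre and the y axis of tee_nest, either way round below 0.15 rad and angle between tee_centre's own z axis and vertical below 0.1 rad and linear speed of tee below 0.02 m/s).
It fails at once if the case or its lid is pushed with more than 20 N (contact force between any of the fingers, the arm and case above 20 N).
It fails at once if a bystander is shifted by more than 30 mm (distance of any of elbow, plug, wrench, sealant, ferrule from where it was at the start of the episode above 0.03 m).
It also fails if it takes over 72 s, if anything falls off the work surface, if the arm or the gripper's body presses on something with over 40 N, if the wrist force passes 120 N, or if a joint passes its speed limit or range.

### The arm

A 7-joint arm with a two-finger parallel gripper is mounted at the origin on the work surface. World frame = base frame: x ahead of the robot, y to its left, z up, the work surface at z = 0. Lengths are in m, angles in rad, forces in N, time in s.
With the tool pointing down it reaches from about 0.4 to 0.925 m from the base axis. Payload 5.6 kg.
Tool frame: the origin (TCP) lies where the fingers leave the gripper's body, on its centre line; the fingertips stand 73 mm ahead of it and the grasp point (between the pads) lies 54 mm ahead of it (tcp_to_tips is the distance from the TCP to the fingertips, in m); y points along the fingers, x is the direction in which the jaws open and shut, and the axes are right-handed (so a half turn about y gives the same grasp; the last joint's range is limited). The gripper opens to 85 mm and grips with 20 to 120 N. Pads are 22 mm wide; open, the fingers measure 114 mm over their backs; the gripper's body (76 mm by 85 mm) begins 54 mm behind the grasp point. The pads swing forward as they close: fully open they stand 13 mm farther back than shut.
Start: joints at [-1.373, 0.468, -0.012, 1.603, 0.006, 1.071, -0.056], TCP at [0.155, 0.631, 0.304] pointing down, gripper open.
Joint ranges: [-2.53, 2.53], [-0.31, 2.02], [-1.57, 1.55], [0.28, 2.44], [-1.29, 4.43], [0.15, 1.84], [-2.92, 2.92]. Speed limits (rad/s): [2.57, 2.57, 3.14, 3.14, 3.14, 3.14, 3.14].

### API

Orientations are given as a unit quaternion [x, y, z, w].
In Python, from station import state, read_camera, camera_params, sign_off, tcp_to_tips gives the robot as it stands. The module is installed in compiled form; this text tells all that it offers.
- The arm moves only by the tool send_rows, never from a script. Its argument "deltas" is a list of rows, each a list of 7 numbers: the shift along the tool's x, y, z in cm, then the turn, a rotation vector about the tool's x, y, z in degrees, then the opening, from -1 (shut) to 1 (fully open), so that 0 is half open. A call has 1 to 12 rows; each row is the pose to reach, as a shift and turn from the pose commanded when the call began, along the tool's axes at that moment; what a row does not reach only later rows make up. A row lasts 1/8 s, in which the tool goes at most 62.5 mm and 10.7 degrees, less where a joint would pass 70% of its speed; a pose out of reach is approached as far as the arm can. A call with a gripper value outside its range is refused whole. The fingers move at their own pace and stop on an object; the grip force is fixed at half the most. Time passes only in rows, so rows that repeat a pose let the fingers close. It gives the time, the measured TCP pose, the force and the opening at its end, in the units of the state.
- state(): the state, without advancing time (a new reading comes with each control period).
- read_camera(name): name is "scene" or "top" or "wrist"; returns (picture, depth): 400x640x3 uint8, red, green, blue; 400x640 float32, m along the optical axis (not along the pixel's ray), 0 where there is no reading.
- camera_params(name): a dict with "fovy" (degrees; the focal length in pixels is half the picture's height over the tangent of half this angle, whatever the lens; pixels are square), "cx", "cy" (the principal point, pixels), "rvec" (rotation vector, rad) and "tvec" (3), from world to camera coordinates, as OpenCV has them; the wrist camera has in their place "tool_from_camera" (4x4, takes a point from camera to tool coordinates, whose origin is the TCP and whose axes are the tool frame's). Camera axes: x right, y down, z forward; pixel columns grow to the right and rows downward; lengths in m; the calibration is good to about 2 mm. A picture is of the moment at which its call begins: read the wrist's pose just before it. camera_params takes no time and is no camera call.
- sign_off(): hands the job in, once; it reports no verdict.
The state is a dict: "clock": time; "joints": joint angles; "dq": joint speeds; "joint_torque": joint torques, N m; "position": TCP position; "tool_rot": TCP orientation; "ft_force": force on the tool from outside, world axes, zero at the start; "torque": the same for the moment, N m; "grip_width": finger opening in m.
Only numpy, scipy, OpenCV 4.12 (cv2) and the standard library are available. Lean on these libraries where they do the work, as an engineer would, in place of code of your own. Each camera call takes 0.05 s, during which the arm holds its last target.

## Working session

There is one attempt and no reset: what is moved stays moved. The work goes in short steps, Python scripts to look and compute and a tool call to move; the robot and the scene stay as the last step left them, time stands still between calls to the robot, and variables do not carry over. Pictures are saved under pics/ and viewed, and the job is handed in when it is done.

Besides the shell and the picture viewer there is one more tool, called after "Emit:" as name([rows], argument=value, ...), one row to a line, values as JSON. send_rows: Moves the arm, as the interface text tells. Its arguments: {"type":"object","properties":{"deltas":{"type":"array"}},"required":["deltas"]}

```bash
mkdir -p pics
cat > h.py <<'E'
import numpy as np, cv2
from station import *
from scipy.spatial.transform import Rotation as R
def K(p):
    f=200/np.tan(np.radians(p["fovy"])/2); return f,p["cx"],p["cy"]
def cam2world(name,s=None):
    p=camera_params(name)
    if name=="wrist":
        s=s or state(); T=np.eye(4);T[:3,:3]=R.from_quat(s["tool_rot"]).as_matrix();T[:3,3]=s["position"]
        return T@np.array(p["tool_from_camera"])
    Rm=cv2.Rodrigues(np.array(p["rvec"],float))[0];T=np.eye(4);T[:3,:3]=Rm.T;T[:3,3]=-Rm.T@np.array(p["tvec"],float).ravel();return T
def snap(name,tag):
    s=state();T=cam2world(name,s);im,d=read_camera(name)
    cv2.imwrite(f"pics/{tag}.png",im[:,:,::-1]);np.savez(f"{tag}.npz",im=im,d=d,T=T,k=np.array(K(camera_params(name))));return im,d
def pts(tag):
    z=np.load(f"{tag}.npz");d=z["d"];f,cx,cy=z["k"];T=z["T"]
    v,u=np.mgrid[0:400,0:640];P=np.stack([(u-cx)/f*d,(v-cy)/f*d,d],-1)
    P=P@T[:3,:3].T+T[:3,3];P[d==0]=np.nan;return P
def ray(tag,u,v,z0):
    z=np.load(f"{tag}.npz");f,cx,cy=z["k"];T=z["T"]
    r=T[:3,:3]@np.array([(u-cx)/f,(v-cy)/f,1]);return T[:3,3]+r*(z0-T[2,3])/r[2]
E
python3 - <<'E'
from h import *
s=state();print(s)
for n in("scene","top","wrist"):snap(n,n+"0");print(camera_params(n))
print(tcp_to_tips)
E
```

```text
{'clock': 0.0, 'joints': array([-1.372981  ,  0.46839568, -0.01162401,  1.60364332,  0.00600125,
        1.07143757, -0.05627104]), 'dq': array([-0.00012327, -0.00161887,  0.00053849, -0.0016221 , -0.00118573,
        0.00010396,  0.00026493]), 'joint_torque': array([ 2.44429666e-04, -5.32398105e+01,  2.14079604e-02, -2.51301491e+01,
        1.13234186e-02,  7.74078449e-03, -5.00465887e-06]), 'position': array([0.15496174, 0.63079698, 0.30291808]), 'tool_rot': array([ 0.55687728,  0.43582958, -0.4368043 , -0.55600564]), 'ft_force': array([-0.11067149,  0.32721997, -0.64858502]), 'torque': array([-0.02052376,  0.02042869,  0.00256622]), 'grip_width': 0.08564535899571633}
{'fovy': 45.59175317572115, 'cx': 321.1620896816786, 'cy': 196.95554959116112, 'rvec': array([ 2.22288649,  0.82278785, -0.32205981]), 'tvec': array([-0.4725088 , -0.17210483,  1.44708812])}
{'fovy': 52.848968196944355, 'cx': 318.14579256911844, 'cy': 199.129302654986, 'rvec': array([ 2.18942133, -2.16821921,  0.07690493]), 'tvec': array([0.04756452, 0.59862228, 0.9845189 ])}
{'fovy': 58.101423593165464, 'cx': 321.2272715965532, 'cy': 201.97724109867562, 'tool_from_camera': array([[ 9.99999340e-01, -5.11996134e-04, -1.02811735e-03,
        -2.59310835e-04],
       [ 8.33643811e-04, -2.92198252e-01,  9.56357405e-01,
        -7.06861530e-02],
       [-7.90065386e-04, -9.56357632e-01, -2.92197633e-01,
         7.41835939e-02],
       [ 0.00000000e+00,  0.00000000e+00,  0.00000000e+00,
         1.00000000e+00]])}
0.0726
```

View pics/scene0.png

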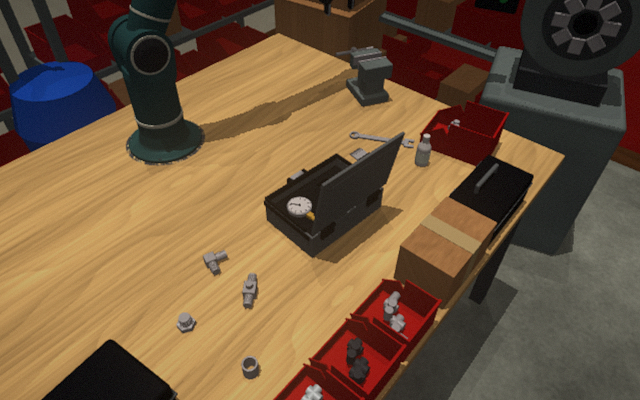

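View pics/top0.png

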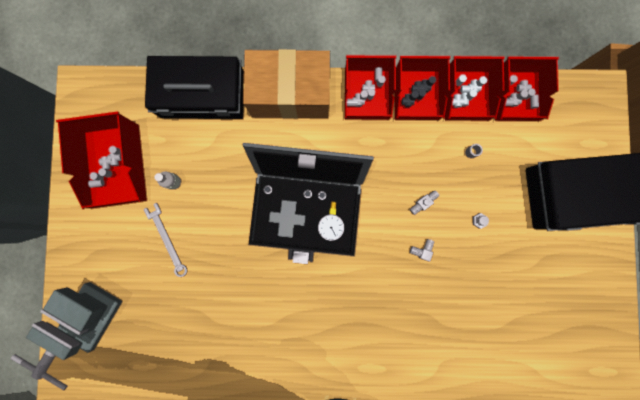

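View pics/wrist0.png

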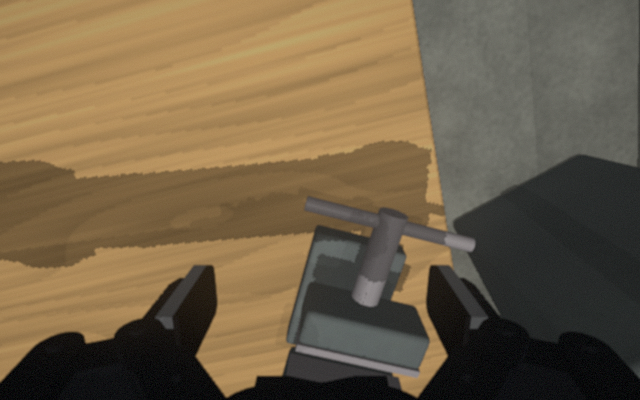

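Run:
```python
from h import *
s=state();print(R.from_quat(s["tool_rot"]).as_matrix().round(3))
for n in("scene0","top0"):
    P=pts(n);print(n)
    for v in range(0,400,25):
        print(v,[ "%d,%d,%d"%tuple(np.nan_to_num(P[v,u]*1000,nan=-9999)) for u in range(0,640,53)])
```

```text
[[ 0.239 -0.    -0.971]
 [ 0.971 -0.001  0.239]
 [-0.001 -1.    -0.   ]]
scene0
0 ['-1245,92,56', '-1291,319,-23', '-1167,511,-46', '72,37,434', '-931,957,-114', '-869,1276,-192', '-448,1240,-66', '-272,1451,-80', '-61,1617,-72', '449,1026,243', '602,1099,263', '754,1132,295', '891,1177,320']
25 ['-1294,62,-58', '-836,112,66', '-866,332,-17', '62,28,372', '-849,872,-195', '-1296,1666,-602', '-405,1191,-165', '-270,1469,-218', '-28,1601,-188', '239,1630,-115', '629,1096,186', '785,1124,224', '922,1186,246']
50 ['-831,-99,45', '-850,82,-31', '-888,308,-131', '74,5,319', '-1018,973,-431', '-176,601,3', '-25,743,1', '281,651,143', '-128,1851,-458', '304,1542,-190', '655,1102,100', '812,1146,138', '955,1190,170']
75 ['-936,-113,-91', '-724,3,-59', '-854,257,-220', '62,-4,248', '-182,339,5', '-48,473,0', '96,600,0', '350,559,117', '9,1631,-477', '238,1820,-470', '683,1109,8', '842,1163,47', '944,1990,-270']
100 ['-875,-168,-153', '-622,-64,-94', '-633,128,-192', '61,-21,180', '-64,237,0', '72,352,4', '204,473,2', '354,570,20', '471,721,-2', '344,1624,-494', '729,1047,-48', '877,1168,-43', 
[... 4737 characters left out ...]
2', '342,319,-3', '343,185,-2', '345,51,0', '347,-81,2', '348,-215,-1', '350,-347,0', '350,-481,-3', '353,-610,1', '354,-745,-1']
325 ['96,1435,-749', '276,716,0', '282,572,19', '279,450,-1', '280,317,-3', '281,184,-4', '282,50,-6', '285,-81,1', '287,-214,0', '288,-346,-1', '290,-476,1', '291,-609,0', '292,-742,-2']
350 ['-10,1429,-750', '255,623,136', '216,581,-2', '217,447,-2', '219,315,-2', '220,182,-2', '223,50,0', '225,-81,2', '225,-213,-1', '227,-345,-2', '228,-477,-3', '230,-606,0', '231,-740,-3']
375 ['-115,1422,-751', '154,708,0', '155,577,-2', '156,445,-3', '158,313,-4', '160,181,-1', '162,49,0', '162,-82,-4', '165,-212,0', '167,-343,0', '168,-475,-3', '169,-606,-3', '171,-736,-2']
```

Run:
```python
from h import *
im=np.load("top0.npz")["im"][:,:,::-1]
a=cv2.resize(im[180:270,395:495],None,fx=6,fy=6,interpolation=cv2.INTER_CUBIC);cv2.imwrite("pics/tee_crop.png",a)
a=cv2.resize(im[135:275,235:385],None,fx=4,fy=4,interpolation=cv2.INTER_CUBIC);cv2.imwrite("pics/case_crop.png",a)
im=np.load("scene0.npz")["im"][:,:,::-1]
a=cv2.resize(im[235:340,170:290],None,fx=5,fy=5,interpolation=cv2.INTER_CUBIC);cv2.imwrite("pics/tee_crop2.png",a)
for n,(r0,r1,c0,c1) in {"top0":(186,222,405,443),"scene0":(268,312,236,264)}.items():
    P=pts(n)[r0:r1,c0:c1].reshape(-1,3)
    for lo,hi in((.006,.05),(.02,.033),(.033,.05)):
        q=P[(P[:,2]>lo)&(P[:,2]<hi)];c=q.mean(0);e,v=np.linalg.eigh(np.cov(q[:,:2].T))
        print(n,lo,len(q),c.round(4),(q.min(0)+q.max(0))/2,np.degrees(np.arctan2(v[1,1],v[0,1])),np.sqrt(e))
    print(np.sort(P[:,2])[-12:])
```

```text
top0 0.006 312 [ 0.5917 -0.2123  0.0237] [ 0.59159878 -0.21438099  0.02420233] 128.01519285370114 [0.00719596 0.02188362]
top0 0.02 184 [ 0.5923 -0.2131  0.0246] [ 0.59124333 -0.21290304  0.02554961] 127.42235164564646 [0.00750766 0.01940515]
top0 0.033 35 [ 0.5928 -0.2147  0.038 ] [ 0.59263097 -0.21517557  0.03785338] 105.00836444255023 [0.00407442 0.00436251]
[0.03977226 0.0398005  0.03980461 0.04060337 0.04087509 0.04148641
 0.04181102 0.04182325        nan        nan        nan        nan]
scene0 0.006 395 [ 0.5986 -0.2186  0.0249] [ 0.59371889 -0.21367815  0.02469374] 126.57245525201324 [0.00733295 0.02205211]
scene0 0.02 255 [ 0.5969 -0.2174  0.0257] [ 0.59348532 -0.21392365  0.02642593] 127.57575723144326 [0.00736073 0.02196486]
scene0 0.033 50 [ 0.5946 -0.2149  0.0393] [ 0.59434944 -0.21425531  0.03838823] 138.54938451030554 [0.00409762 0.00472075]
[0.0415398  0.04164642 0.0417403  0.04215357 0.04217912 0.04236797
 0.04287107 0.04290066 0.0430597         nan        nan        nan]
```

View pics/tee_crop.png

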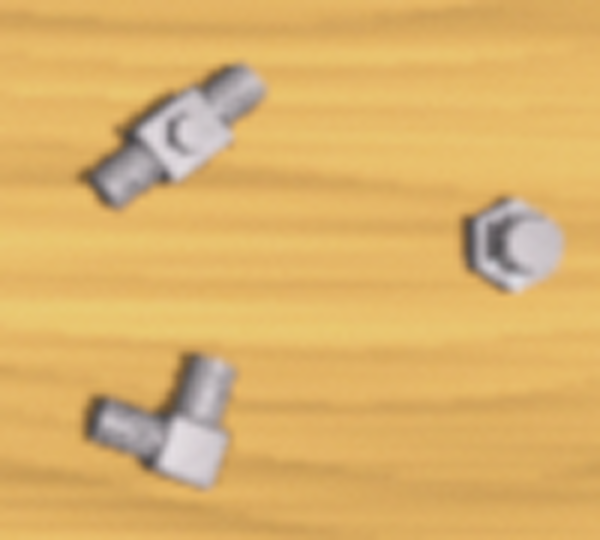

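View pics/tee_crop2.png

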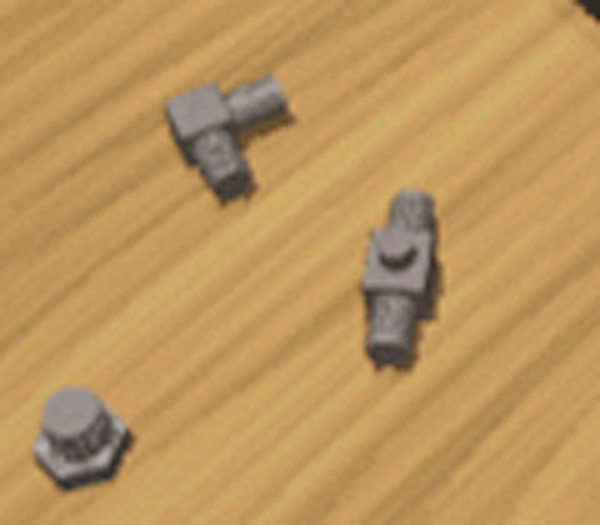

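View pics/case_crop.png

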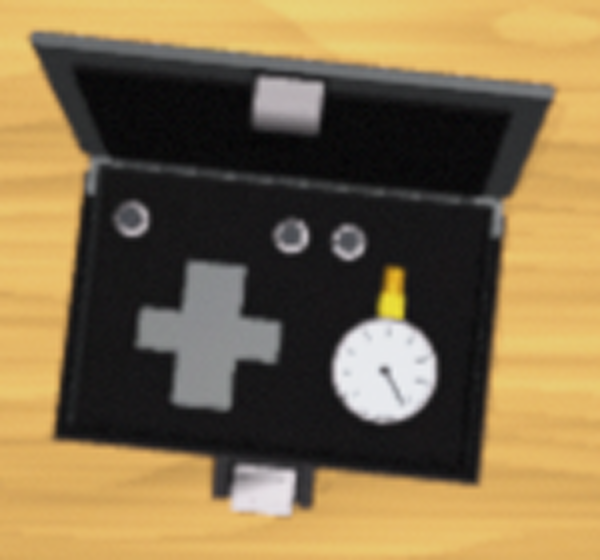

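Run:
```python
from h import *
def px(cu,cv,z): return ray("top0",235+cu/4-.375,135+cv/4-.375,z)
# features: case xyz <- crop pix
F=[((-15,90,45),(137,327)),((-15,0,45),(280,341)),((30,45,45),(217,262)),((-60,45,45),(202,411)),((-25,-65,58),(385,370))]
A=[];B=[]
for c,p in F:
    w=px(*p,c[2]/1000);A.append(np.array(c[:2])/1000);B.append(w[:2]);print(c,w.round(4))
A=np.array(A);B=np.array(B)
a=A-A.mean(0);b=B-B.mean(0);U,S,V=np.linalg.svd(a.T@b);Rm=(U@V).T
t=B.mean(0)-Rm@A.mean(0);print(Rm,np.degrees(np.arctan2(Rm[1,0],Rm[0,0])),t,((A@Rm.T+t-B)*1000).round(1))
P=pts("top0")
# lid points & wall
for u,v in((287,219),(287,205),(318,192),(300,227),(260,230),(243+ -2,160)):print(u,v,P[v,u].round(4))
q=P[140:275,240:380].reshape(-1,3);
loc=(q[:,:2]-t)@Rm
m=(loc[:,0]<-.07)&(loc[:,0]>-.125);z=q[m];l=loc[m]
for lo,hi in((.06,.075),(.075,.1)):
    k=(z[:,2]>lo)&(z[:,2]<hi);print(lo,k.sum(),l[k].min(0),l[k].max(0),np.median(z[k,2]) if k.any() else 0)
# scene view
Q=pts("scene0").reshape(-1,3);l2=(Q[:,:2]-t)@Rm
k=(np.abs(l2[:,1])<.12)&(l2[:,0]>.06)&(l2[:,0]<.2)&(Q[:,2]>.1)&(Q[:,2]<.27)
pl=np.polyfit(Q[k,2],l2[k,0],1);print("lid outer: slope dx/dz",pl,np.pi/2+np.arctan(pl[0]),k.sum(), Q[k,2].max())
k=(np.abs(loc[:,1])<.1)&(loc[:,0]>.06)&(loc[:,0]<.2)&(q[:,2]>.1)&(q[:,2]<.27)
pl=np.polyfit(q[k,2],loc[k,0],1);print("lid inner",pl,np.pi/2+np.arctan(pl[0]),k.sum(),q[k,2].max())
k=(np.abs(loc[:,0]+.015)<.03)&(np.abs(loc[:,1]-.045)<.01);print("nest floor med",np.median(q[k,2]))
k=(np.abs(loc[:,0]-.0)<.07)&(np.abs(loc[:,1]+.01)<.01);print("insert med",np.median(q[k,2]))
np.savez("case.npz",Rm=Rm,t=t)
for c in((-15,45),(-85,0),(85,0)):print(c,Rm@(np.array(c)/1000)+t)
```

```text
(-15, 90, 45) [0.553  0.1732 0.045 ]
(-15, 0, 45) [0.5454 0.0857 0.045 ]
(30, 45, 45) [0.5933 0.1249 0.045 ]
(-60, 45, 45) [0.5024 0.1327 0.045 ]
(-25, -65, 58) [0.5282 0.0219 0.058 ]
[[ 0.99580657  0.09148373]
 [-0.09148373  0.99580657]] -5.248970557628277 [0.55928627 0.08322069] [[-0.5  1. ]
 [-1.  -1.1]
 [-0.   0.3]
 [ 1.3  0.9]
 [ 0.2 -1.1]]
287 219 [0.5477 0.1307 0.0217]
287 205 [0.5826 0.1311 0.0238]
318 192 [0.6142 0.0538 0.0433]
300 227 [0.5279 0.097  0.0408]
260 230 [0.5196 0.1946 0.0423]
241 160 [ 0.6999  0.2544 -0.0024]
0.06 334 [-0.11440664 -0.12653983] [-0.07023989  0.12294627] 0.06580377868759535
0.075 260 [-0.08573976 -0.1236325 ] [-0.0701211   0.12531365] 0.08005039214109022
lid outer: slope dx/dz [0.13082564 0.08121468] 1.7008831595313207 3165 0.26551327408619274
lid inner [0.17602036 0.06237218] 1.7450318568672398 2809 0.26356963617173457
nest floor med 0.025100553510926327
insert med 0.04350833797316089
(-15, 45) [0.54846594 0.12940424]
(-85, 0) [0.47464271 0.09099681]
(85, 0) [0.64392983 0.07544457]
```

```bash
cat >> h.py <<'E'
def plan(pos,yaw):
    """tool y down, tool x at world yaw (deg). prints row from current measured pose"""
    s=state();M=R.from_quat(s["tool_rot"]).as_matrix()
    c,n=np.cos(np.radians(yaw)),np.sin(np.radians(yaw))
    x=np.array([c,n,0]);y=np.array([0,0,-1.]);T=np.column_stack([x,y,np.cross(x,y)])
    print("shift cm",(M.T@(np.array(pos)-s["position"])*100).round(2),"rot deg",np.degrees(R.from_matrix(M.T@T).as_rotvec()).round(2))
E
python3 -c "
from h import *
plan([.593,-.214,.22],37.5)"
```

```text
shift cm [-71.59   8.42 -62.69] rot deg [ 3.00e-02  3.87e+01 -7.00e-02]
```

Emit:
send_rows([
  [-71.6,0,-62.7,0,38.7,0,0.3],
  [-71.6,0,-62.7,0,38.7,0,0.3],
  [-71.6,0,-62.7,0,38.7,0,0.3],
  [-71.6,0,-62.7,0,38.7,0,0.3],
  [-71.6,0,-62.7,0,38.7,0,0.3],
  [-71.6,0,-62.7,0,38.7,0,0.3],
  [-71.6,0,-62.7,0,38.7,0,0.3],
  [-71.6,0,-62.7,0,38.7,0,0.3],
  [-71.6,0,-62.7,0,38.7,0,0.3],
  [-71.6,0,-62.7,0,38.7,0,0.3],
  [-71.6,0,-62.7,0,38.7,0,0.3],
  [-71.6,0,-62.7,0,38.7,0,0.3],
])

```text
clock: 1.65
position: [0.5009, -0.0362, 0.3041]
tool_rot: [-0.669, -0.228, 0.227, 0.67]
ft_force: [0.8, 1.4, 0.2]
grip_width: 0.0558
```

```bash
python3 -c "
from h import *
print(state()['position'],state()['joints'])
plan([.593,-.214,.22],37.5)"
```

```text
[ 0.50090748 -0.03621417  0.30405484] [-0.51194743  0.23083474  0.60200245  1.9903122  -0.15892309  0.96527881
  0.8235671 ]
shift cm [ -3.54   8.4  -19.71] rot deg [-0.    0.03  0.05]
```

Emit:
send_rows([
  [-3.5,8.4,-19.7,0,0,0,0.3],
  [-3.5,8.4,-19.7,0,0,0,0.3],
  [-3.5,8.4,-19.7,0,0,0,0.3],
  [-3.5,8.4,-19.7,0,0,0,0.3],
  [-3.5,8.4,-19.7,0,0,0,0.3],
  [-3.5,8.4,-19.7,0,0,0,0.3],
  [-3.5,8.4,-19.7,0,0,0,0.3],
])

```text
clock: 2.52
position: [0.5926, -0.2106, 0.2204]
tool_rot: [-0.669, -0.228, 0.228, 0.67]
ft_force: [-0.1, -0.1, 0.2]
grip_width: 0.0557
```

```bash
python3 -c "
from h import *
print(state()['position'],state()['joints'],state()['ft_force'])
snap('wrist','w1')"
```

```text
[ 0.59261873 -0.2106322   0.22044867] [-0.1302254   0.5724645   0.57692952  1.75554773 -0.38006709  0.92628168
  1.26218069] [-0.11377894 -0.07085257  0.1595338 ]
```

View pics/w1.png

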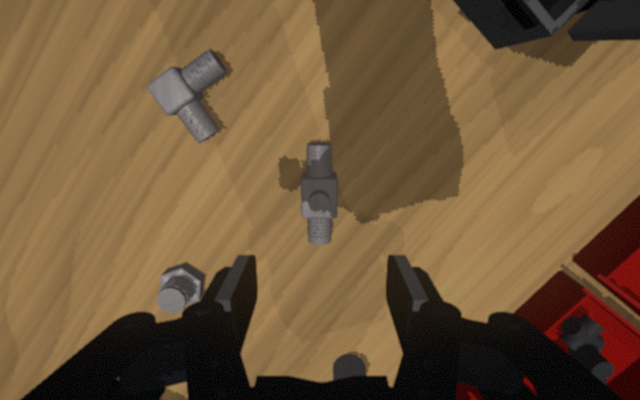

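Run:
```python
from h import *
P=pts("w1")
q=P[138:250,296:344].reshape(-1,3);q=q[q[:,2]>.007]
e,v=np.linalg.eigh(np.cov(q[:,:2].T));print("yaw",np.degrees(np.arctan2(v[1,1],v[0,1])),q[:,2].max())
for u,vv,z in((319,145,.014),(319,243,.014),(319,199,.040)):print(ray("w1",u,vv,z).round(4),P[vv,u].round(4))
yaw=np.radians(37.5);x=np.array([np.cos(yaw),np.sin(yaw)]);y=np.array([-x[1],x[0]])
a=q[:,:2]@x;b=q[:,:2]@y
top=(q[:,2]>.024)&(q[:,2]<.031);bs=q[:,2]>.034
for m in(top,bs):
    A=(a[m].min()+a[m].max())/2;B=(b[m].min()+b[m].max())/2;print(A*x+B*y,np.ptp(a[m]),np.ptp(b[m]),np.median(q[m,2]))
A=(a.min()+a.max())/2;B=(b.min()+b.max())/2;print(A*x+B*y,np.ptp(a),np.ptp(b))
```

```text
yaw 127.84351100617995 0.042650845772825324
[ 0.5699 -0.1839  0.014 ] [ 0.5692 -0.1828  0.0231]
[ 0.6195 -0.2486  0.014 ] [ 0.6169 -0.2451  0.0239]
[ 0.5916 -0.212   0.04  ] [ 0.5916 -0.212   0.0401]
[ 0.59318417 -0.21409408] 0.027872709371909887 0.07945351915225801 0.02814372732724979
[ 0.59317854 -0.214033  ] 0.014693293787582662 0.01564858569381311 0.04043323917829955
[ 0.59338986 -0.21436214] 0.027872709371909887 0.08054971068290367
```

```bash
python3 -c "
from h import *
plan([.5932,-.2141,.12],37.8);plan([.5932,-.2141,.078],37.8)"
```

```text
shift cm [-0.18 10.06 -0.3 ] rot deg [ 0.   -0.19  0.07]
shift cm [-0.18 14.26 -0.3 ] rot deg [ 0.   -0.19  0.07]
```

Emit:
send_rows([
  [0,5,0,0,0,0,0.3],
  [0,10,0,0,0,0,0.3],
  [0,10,0,0,0,0,0.3],
  [0,10,0,0,0,0,0.3],
])

```text
clock: 3.08
position: [0.5935, -0.2124, 0.1219]
tool_rot: [0.67, 0.228, -0.227, -0.669]
ft_force: [-0.3, -0.1, 0.3]
grip_width: 0.0556
```

```bash
python3 -c "
from h import *
print(state()['position'],state()['ft_force'])
plan([.5932,-.2141,.078],37.8);snap('wrist','w2')"
```

```text
[ 0.59346599 -0.21239706  0.12187297] [-0.34253469 -0.13519735  0.30423549]
shift cm [-0.13  4.39 -0.11] rot deg [ 0.13 -0.28  0.08]
```

View pics/w2.png

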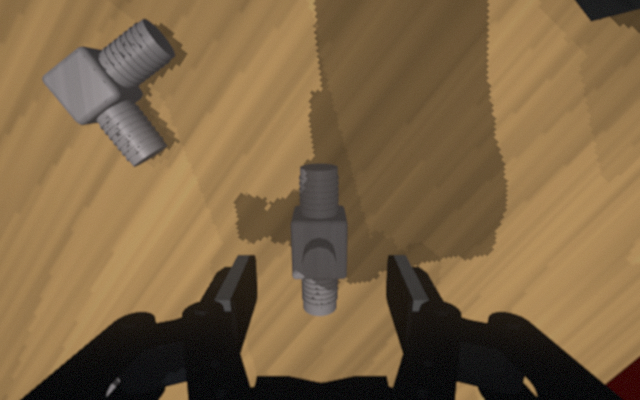

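Emit:
send_rows([
  [-0.1,2.5,-0.1,0,0,0,0.3],
  [-0.1,3.5,-0.1,0,0,0,0.3],
  [-0.1,4.0,-0.1,0,0,0,0.3],
  [-0.1,4.4,-0.1,0,0,0,0.3],
  [-0.1,4.4,-0.1,0,0,0,0.3],
  [-0.1,4.4,-0.1,0,0,0,0.3],
])

```text
clock: 3.88
position: [0.5925, -0.2137, 0.0763]
tool_rot: [0.67, 0.227, -0.227, -0.669]
ft_force: [0.5, 0.6, 1.4]
grip_width: 0.0556
```

```bash
python3 -c "
from h import *
print(state()['position'],state()['ft_force'])
plan([.5932,-.2141,.078],37.8);snap('wrist','w3')"
```

```text
[ 0.59246973 -0.21369143  0.07625097] [0.46847087 0.56474173 1.3508501 ]
shift cm [ 0.03 -0.17 -0.08] rot deg [ 0.03 -0.3   0.02]
```

View pics/w3.png

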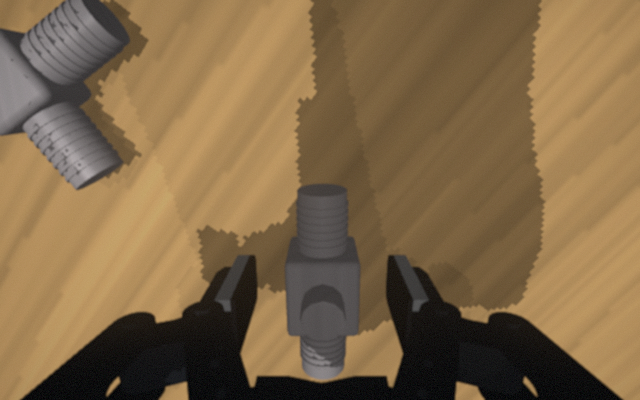

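Emit:
send_rows([
  [0,-0.2,-0.1,0,0,0,0.3],
  [0,-0.2,-0.1,0,0,0,-1],
  [0,-0.2,-0.1,0,0,0,-1],
  [0,-0.2,-0.1,0,0,0,-1],
  [0,-0.2,-0.1,0,0,0,-1],
  [0,-0.2,-0.1,0,0,0,-1],
  [0,-0.2,-0.1,0,0,0,-1],
])

```text
clock: 4.8
position: [0.5932, -0.2145, 0.0783]
tool_rot: [0.67, 0.228, -0.227, -0.669]
ft_force: [-1.0, -0.3, 5.8]
grip_width: 0.0268
```

Emit:
send_rows([
  [0,-5,0,0,0,0,-1],
  [0,-10,0,0,0,0,-1],
  [0,-15,0,0,0,0,-1],
  [0,-17,0,0,0,0,-1],
  [0,-17,0,0,0,0,-1],
])

```text
clock: 5.42
position: [0.593, -0.2141, 0.2479]
tool_rot: [0.67, 0.228, -0.227, -0.669]
ft_force: [-0.5, 0.7, -3.1]
grip_width: 0.0268
```

```bash
python3 -c "
from h import *
print(state()['position'],state()['ft_force'],state()['grip_width'])
c=np.load('case.npz');w=c['Rm']@np.array([-.03,-.02])+c['t'];print(w)
plan([.53,-.08,.24],10);plan([w[0],w[1],.23],-5.25)"
```

```text
[ 0.59297078 -0.21412948  0.24793887] [-0.49326115  0.72477833 -3.0677876 ] 0.026814137603979375
[0.5275824  0.06604907]
shift cm [ 3.17  0.79 14.47] rot deg [1.000e-02 2.752e+01 6.000e-02]
shift cm [11.87  1.79 26.21] rot deg [1.000e-02 4.277e+01 6.000e-02]
```

Emit:
send_rows([
  [1,0.8,4.8,0,9,0,-1],
  [2.1,0.8,9.6,0,18,0,-1],
  [3.2,0.8,14.5,0,27,0,-1],
  [7.5,1.2,20,0,36,0,-1],
  [11.9,1.8,26.2,0,42.8,0,-1],
  [11.9,1.8,26.2,0,42.8,0,-1],
  [11.9,1.8,26.2,0,42.8,0,-1],
  [11.9,1.8,26.2,0,42.8,0,-1],
])

```text
clock: 6.42
position: [0.5272, 0.0645, 0.2287]
tool_rot: [0.707, -0.034, 0.033, -0.706]
ft_force: [0.6, -0.2, -2.2]
grip_width: 0.027
```

```bash
python3 -c "
from h import *
print(state()['position'],state()['ft_force'],state()['grip_width'],state()['joints'])
snap('wrist','w4')"
```

```text
[0.5271519  0.06448857 0.22874662] [ 0.61354531 -0.17130042 -2.16548553] 0.027042614509854467 [-0.80223348  0.44431233  0.77851552  1.99696554 -0.40655874  0.8622144
  0.10510747]
```

View pics/w4.png

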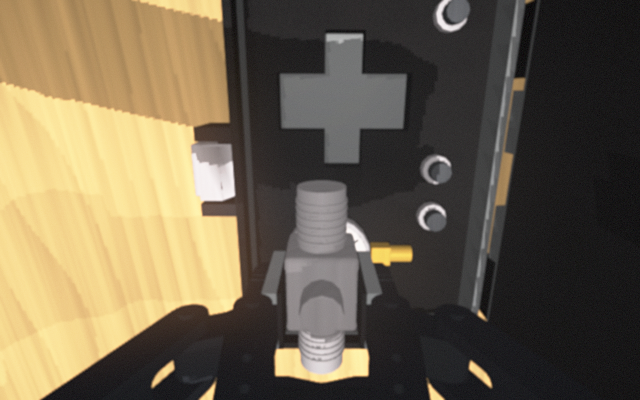

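```bash
python3 - <<'E'
from h import *
im=np.load("w4.npz")["im"][:,:,::-1]
cv2.imwrite("pics/w4c.png",cv2.resize(im[20:175,265:425],None,fx=5,fy=5,interpolation=cv2.INTER_CUBIC)[:600*2])
E
python3 - <<'E'
from h import *
im=cv2.imread("pics/w4c.png");print(im.shape);cv2.imwrite("pics/w4d.png",im[:,:800] if im.shape[0]<=600 else cv2.resize(im,None,fx=.76,fy=.76))
E
```

```text
(775, 800, 3)
```

View pics/w4d.png

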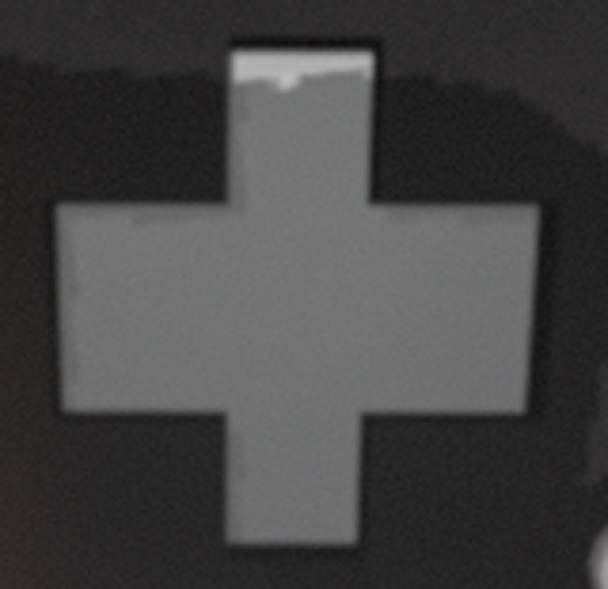

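Run:
```python
from h import *
def w(u,v,z): return ray("w4",265+u/3.8-.4,20+v/3.8-.4,z)[:2]
N=dict(L=(59,308),R_=(533,308),T=(303,50),B=(293,545),t1=(228,130),t2=(371,130),b1=(226,480),b2=(360,480),wl1=(140,203),wl2=(140,412),wr1=(450,203),wr2=(450,412),
 c1=(228,203),c2=(370,203),c3=(226,412),c4=(361,412))
for z in(.045,.027):
    p={k:w(*x,z) for k,x in N.items()}
    d=lambda a,b:round(1000*np.linalg.norm(p[a]-p[b]),1)
    print(z,"L-R",d("L","R_"),"T-B",d("T","B"),"trough",d("t1","t2"),d("b1","b2"),"well",d("wl1","wl2"),d("wr1","wr2"))
    print("ctr LR",(p["L"]+p["R_"])/2,"TB",(p["T"]+p["B"])/2,"corners",sum(p[c] for c in("c1","c2","c3","c4"))/4,
    "yaw LR",np.degrees(np.arctan2(*(p["R_"]-p["L"])[::-1])),"TB",np.degrees(np.arctan2(*(p["T"]-p["B"])[::-1]))-90)
    print({k:v.round(4) for k,v in p.items()})
P=pts("w4");
print("row 100",P[100,270:420:3,2].round(3));print("col 343",P[25:175:4,343,2].round(3))
print((P[60,270:310,2]).mean())
print("tee held: boss top",P[300,321],"block", P[255,321])
# tee relative to tool
z=np.load("w4.npz");q=P[180:375,285:360].reshape(-1,3);q=q[(q[:,2]>.155)&(q[:,2]<.2)];s=state()
M=R.from_quat(s["tool_rot"]).as_matrix();l=(q-s["position"])@M
e,v=np.linalg.eigh(np.cov(l[:,[0,2]].T));print(v[:,1],l.min(0),l.max(0))
```

```text
0.045 L-R 84.8 T-B 85.1 trough 24.7 24.9 well 36.0 36.1
ctr LR [0.54786303 0.13082206] TB [0.54815957 0.13041368] corners [0.54788721 0.13051363] yaw LR -5.431279263129232 TB -5.615556314337809
{'L': array([0.5057, 0.1348]), 'R_': array([0.5901, 0.1268]), 'T': array([0.5523, 0.1728]), 'B': array([0.544, 0.088]), 't1': array([0.5385, 0.1614]), 't2': array([0.563 , 0.1591]), 'b1': array([0.5326, 0.1014]), 'b2': array([0.5573, 0.0991]), 'wl1': array([0.522 , 0.1511]), 'wl2': array([0.5181, 0.1153]), 'wr1': array([0.5761, 0.1459]), 'wr2': array([0.5745, 0.1099]), 'c1': array([0.5374, 0.1496]), 'c2': array([0.5621, 0.1472]), 'c3': array([0.5337, 0.1138]), 'c4': array([0.5583, 0.1114])}
0.027 L-R 90.8 T-B 91.2 trough 26.4 26.6 well 38.6 38.6
ctr LR [0.54879944 0.13027606] TB [0.54911696 0.12983878] corners [0.54882532 0.12994581] yaw LR -5.431279263129208 TB -5.615556314337766
{'L': array([0.5036, 0.1346]), 'R_': array([0.594, 0.126]), 'T': array([0.5536, 0.1752]), 'B': array([0.5447, 0.0845]), 't1': array([0.5388, 0.163 ]), 't2': array([0.5651, 0.1605]), 'b1': array([0.5324, 0.0988]), 'b2
[... 348 characters left out ...]
 0.029 0.027
 0.027 0.028 0.027 0.027 0.027 0.028 0.028 0.027 0.027 0.027 0.028 0.027
 0.028 0.029 0.027 0.029 0.028 0.028 0.029 0.028 0.027 0.027 0.029 0.026
 0.027 0.027 0.027 0.027 0.028 0.028 0.026 0.027 0.028 0.029 0.039 0.044
 0.046 0.046]
col 343 [0.046 0.045 0.028 0.028 0.027 0.028 0.029 0.028 0.028 0.029 0.027 0.029
 0.027 0.028 0.028 0.027 0.03  0.027 0.029 0.027 0.027 0.027 0.029 0.028
 0.028 0.029 0.028 0.029 0.028 0.027 0.027 0.027 0.028 0.029 0.027 0.04
 0.046 0.045]
0.045508276655036387
tee held: boss top [0.52781211 0.07010605 0.19090105] block [0.52873104 0.0801635  0.17651796]
[-0.00264222  0.99999651] [-0.01535178  0.03628037 -0.04064485] [0.01580855 0.07389566 0.04066145]
```

```bash
python3 -c "
from h import *
plan([.5489,.1298,.16],-5.45)"
```

```text
shift cm [1.52 6.9  6.75] rot deg [ 0.09  0.01 -0.06]
```

Emit:
send_rows([
  [1.5,0,5,0,0,0,-1],
  [1.5,2.5,6.8,0,0,0,-1],
  [1.5,5,6.8,0,0,0,-1],
  [1.5,6.9,6.8,0,0,0,-1],
  [1.5,6.9,6.8,0,0,0,-1],
  [1.5,6.9,6.8,0,0,0,-1],
])

```text
clock: 7.22
position: [0.5497, 0.1314, 0.1616]
tool_rot: [-0.706, 0.033, -0.034, 0.706]
ft_force: [0.9, 0.1, -2.7]
grip_width: 0.027
```

```bash
python3 -c "
from h import *
print(state()['position'],state()['ft_force'],state()['grip_width'])
plan([.5489,.1298,.107],-5.45)"
```

```text
[0.54968483 0.13139929 0.16160298] [ 0.86331885  0.0597686  -2.68527541] 0.026956440727327988
shift cm [-0.07  5.46 -0.17] rot deg [-0.02  0.06  0.07]
```

Emit:
send_rows([
  [-0.1,2,-0.2,0,0,0,-1],
  [-0.1,2.5,-0.2,0,0,0,-1],
  [-0.1,2.5,-0.2,0,0,0,-1],
])

```text
clock: 7.6
position: [0.5475, 0.1302, 0.1353]
tool_rot: [0.707, -0.033, 0.032, -0.706]
ft_force: [-0.3, 0.8, -2.9]
grip_width: 0.0267
```

```bash
python3 -c "
from h import *
print(state()['position'],state()['ft_force'],state()['grip_width'])
plan([.5489,.1298,.107],-5.45);snap('wrist','w5')"
```

```text
[0.54745989 0.13023614 0.13526151] [-0.25832243  0.81323341 -2.86549754] 0.026715906078100763
shift cm [ 0.15  2.83 -0.03] rot deg [ 0.03  0.14 -0.06]
```

View pics/w5.png

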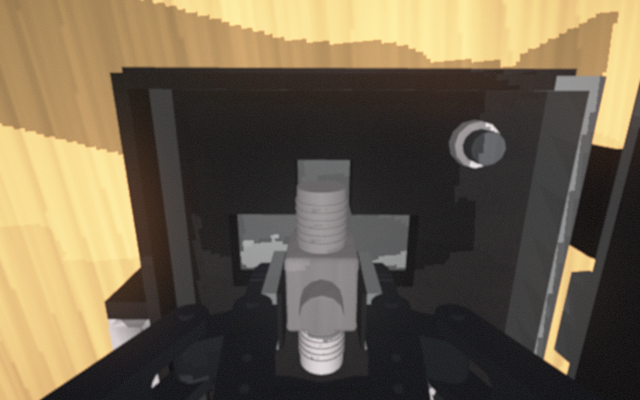

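Emit:
send_rows([
  [0.1,0.8,0,0,0,0,-1],
  [0.1,1.6,0,0,0,0,-1],
  [0.1,2.2,0,0,0,0,-1],
  [0.1,2.6,0,0,0,0,-1],
  [0.1,2.7,0,0,0,0,-1],
])

```text
clock: 8.28
position: [0.5487, 0.1302, 0.1086]
tool_rot: [0.706, -0.033, 0.033, -0.706]
ft_force: [0.2, 0.1, -2.3]
grip_width: 0.0269
```

```bash
python3 -c "
from h import *
print(state()['position'],state()['ft_force'],state()['grip_width'])
plan([.5489,.1298,.106],-5.45);snap('wrist','w6')"
```

```text
[0.54874025 0.13018827 0.10857663] [ 0.17771756  0.07203475 -2.31310896] 0.02692836322322969
shift cm [ 0.02  0.26 -0.04] rot deg [ 0.01  0.14 -0.02]
```

View pics/w6.png

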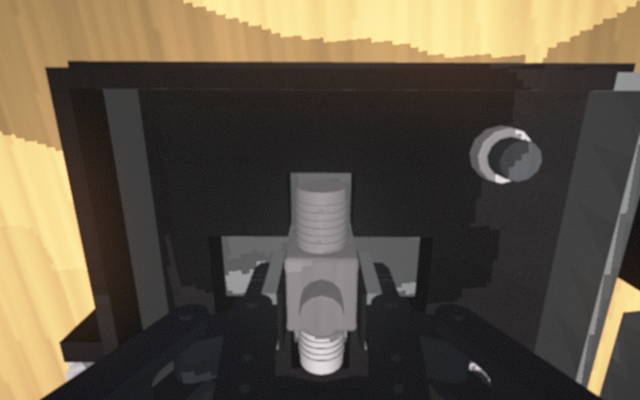

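Emit:
send_rows([
  [0,0.2,0,0,0,0,-1],
  [0,0.2,0,0,0,0,-1],
  [0,0.2,0,0,0,0,-0.1],
  [0,0.2,0,0,0,0,-0.1],
  [0,0.2,0,0,0,0,-0.1],
  [0,0.2,0,0,0,0,-0.1],
  [0,0.2,0,0,0,0,-0.1],
])

```text
clock: 9.2
position: [0.5489, 0.1303, 0.107]
tool_rot: [-0.706, 0.033, -0.033, 0.706]
ft_force: [0.3, -0.1, 0.2]
grip_width: 0.0385
```

Emit:
send_rows([
  [0,-2,0,0,0,0,-0.1],
  [0,-4,0,0,0,0,-0.1],
  [0,-7,0,0,0,0,-0.1],
  [0,-12,0,0,0,0,-0.1],
  [0,-12,0,0,0,0,-0.1],
])

```text
clock: 9.82
position: [0.5511, 0.1304, 0.2319]
tool_rot: [-0.705, 0.03, -0.036, 0.708]
ft_force: [-0.8, 0.0, -1.0]
grip_width: 0.0382
```

Run:
```python
from h import *
s=state();print(s['position'],s['ft_force'],s['grip_width'])
snap('wrist','w7');P=pts("w7")
t=np.array([.5489,.1298]);q=P.reshape(-1,3);yaw=np.radians(-5.45);x=np.array([np.cos(yaw),np.sin(yaw)]);y=np.array([-x[1],x[0]])
l=np.c_[(q[:,:2]-t)@x,(q[:,:2]-t)@y,q[:,2]]
b=l[(np.hypot(l[:,0],l[:,1])<.03)&(l[:,2]>.06)&(l[:,2]<.075)];print("boss",b.mean(0),(b.min(0)+b.max(0))/2,len(b))
b=l[(np.abs(l[:,0])<.02)&(np.abs(l[:,1])<.025)&(l[:,2]>.051)&(l[:,2]<.059)];print("block",(b.min(0)+b.max(0))/2,np.ptp(b,0),np.median(b[:,2]),len(b))
```

```text
[0.55111211 0.13038815 0.2318863 ] [-0.8135115   0.04957925 -0.99722675] 0.03819690738944982
boss [0.0001844  0.0015047  0.06712844] [4.81176620e-05 6.75681173e-04 6.48334481e-02] 439
block [-3.34227517e-05  1.94126866e-05  5.49170878e-02] [0.02772259 0.04952408 0.00783088] 0.05537465473701145 1325
```

View pics/w7.png

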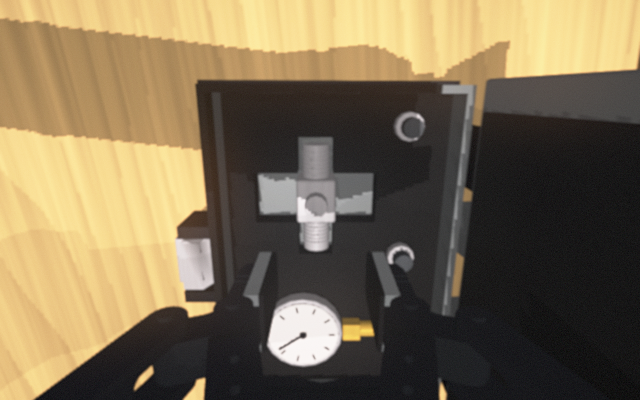

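```bash
cat >> h.py <<'E'
CY=-5.45
CT=np.array([.5596,.0836])
def cpos(cx,cy,z):
    c,n=np.cos(np.radians(CY)),np.sin(np.radians(CY))
    return np.r_[CT+np.array([[c,-n],[n,c]])@np.array([cx,cy]),z]
def inv(p):
    c,n=np.cos(np.radians(CY)),np.sin(np.radians(CY));return np.r_[np.array([[c,n],[-n,c]])@(np.array(p[:2])-CT),p[2]]
def st():
    s=state();f=s['ft_force'];c,n=np.cos(np.radians(CY)),np.sin(np.radians(CY))
    print("t",round(s['clock'],2),"case pos mm",(inv(s['position'])*1000).round(2),"F case",round(c*f[0]+n*f[1],2),round(-n*f[0]+c*f[1],2),round(f[2],2),"w",round(s['grip_width'],4))
E
python3 -c "
from h import *
st();plan(cpos(-.01,0,.39),CY);plan(cpos(.165,0,.39),CY)"
```

```text
t 9.88 case pos mm [-14.21  45.82 229.73] F case -1.26 -0.1 -0.91 w 0.0385
shift cm [  0.48 -16.04  -4.53] rot deg [-0.17  0.16  0.24]
shift cm [ 17.98 -15.97  -4.58] rot deg [-0.17  0.16  0.24]
```

Emit:
send_rows([
  [0,-5,-1,0,0,0,-1],
  [0,-10,-3,0,0,0,-1],
  [0,-15,-4.5,0,0,0,-1],
  [2,-16,-4.5,0,0,0,-1],
  [7,-16,-4.5,0,0,0,-1],
  [12,-16,-4.5,0,0,0,-1],
  [17,-16,-4.5,0,0,0,-1],
  [18,-16,-4.5,0,0,0,-1],
  [18,-16,-4.5,0,0,0,-1],
  [18,-16,-4.5,0,0,0,-1],
])

```text
clock: 11.12
position: [0.7229, 0.069, 0.3872]
tool_rot: [-0.706, 0.033, -0.033, 0.707]
ft_force: [0.1, -0.1, -0.5]
grip_width: -0.0003
```

```bash
python3 -c "
from h import *
st();plan(cpos(.165,0,.295),CY);snap('scene','s2')"
```

```text
t 11.12 case pos mm [163.91   0.93 387.16] F case 0.06 -0.1 -0.48 w -0.0003
shift cm [ 0.12  9.22 -0.1 ] rot deg [-0.04  0.14 -0.04]
```

View pics/s2.png

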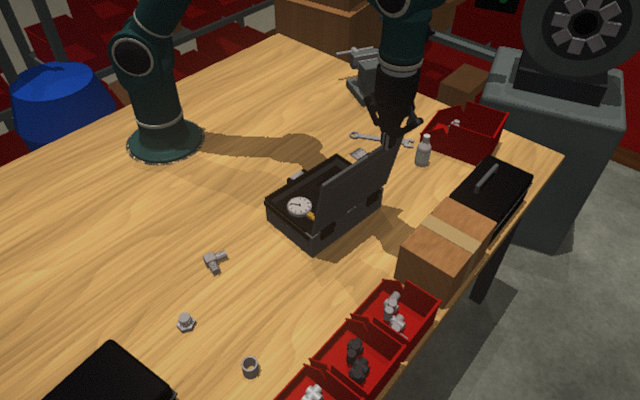

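Emit:
send_rows([
  [0,4,-0.1,0,0,0,-1],
  [0,7,-0.1,0,0,0,-1],
  [0,9.2,-0.1,0,0,0,-1],
  [0,9.2,-0.1,0,0,0,-1],
  [0,9.2,-0.1,0,0,0,-1],
])

```text
clock: 11.8
position: [0.7243, 0.0678, 0.2965]
tool_rot: [-0.706, 0.032, -0.033, 0.706]
ft_force: [0.4, 0.7, 0.2]
grip_width: -0.0001
```

```bash
python3 -c "
from h import *
st();snap('scene','s3')
im=np.load('s3.npz')['im'][:,:,::-1];cv2.imwrite('pics/s3c.png',cv2.resize(im[60:260,250:450],None,fx=3,fy=3))
P=pts('s3');q=P[90:240,300:410].reshape(-1,3)
l=np.array([inv(p) for p in q]);k=(np.abs(l[:,1])<.12)&(l[:,0]>.06)&(l[:,0]<.13)&(l[:,2]>.1)&(l[:,2]<.25)
pl=np.polyfit(l[k,2],l[k,0],1);print(pl,np.pi/2+np.arctan(pl[0]))"
```

```text
t 11.8 case pos mm [ 1.6543e+02 -8.0000e-02  2.9647e+02] F case 0.37 0.72 0.17 w -0.0001
[0.16418555 0.07577659] 1.7335299759260732
```

View pics/s3c.png

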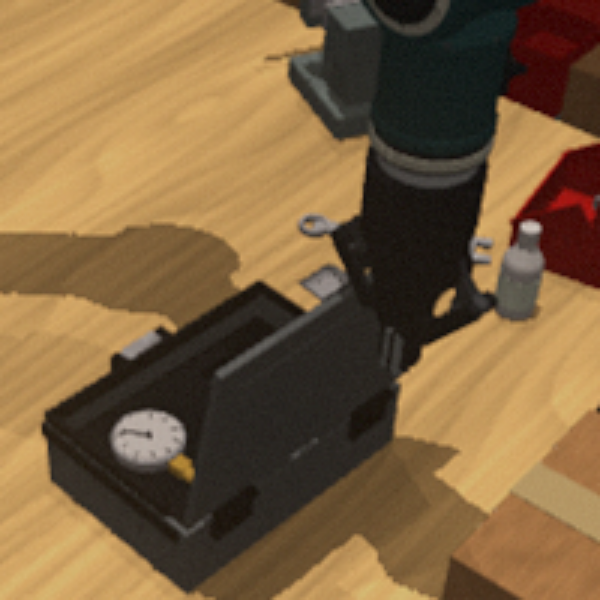

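Emit:
send_rows([
  [-2,0,0,0,0,0,-1],
  [-2.8,0,0,0,0,0,-1],
  [-3.5,0,0,0,0,0,-1],
  [-4.2,0,0,0,0,0,-1],
  [-5,0,0,0,0,0,-1],
  [-6,0,0,0,0,0,-1],
  [-7,0,0,0,0,0,-1],
])

```text
clock: 12.72
position: [0.6561, 0.0742, 0.2986]
tool_rot: [-0.706, 0.03, -0.035, 0.707]
ft_force: [1.6, 0.9, 13.7]
grip_width: -0.0003
```

```bash
cat >> h.py <<'E'
def lid():
    snap('scene','sl');im=np.load('sl.npz')['im'][:,:,::-1]
    return cv2.resize(im[60:260,250:450],None,fx=3,fy=3)
E
python3 -c "
from h import *
st();cv2.imwrite('pics/s4c.png',lid())"
```

```text
t 12.72 case pos mm [ 9.6980e+01 -1.6000e-01  2.9857e+02] F case 1.52 1.05 13.67 w -0.0003
```

View pics/s4c.png

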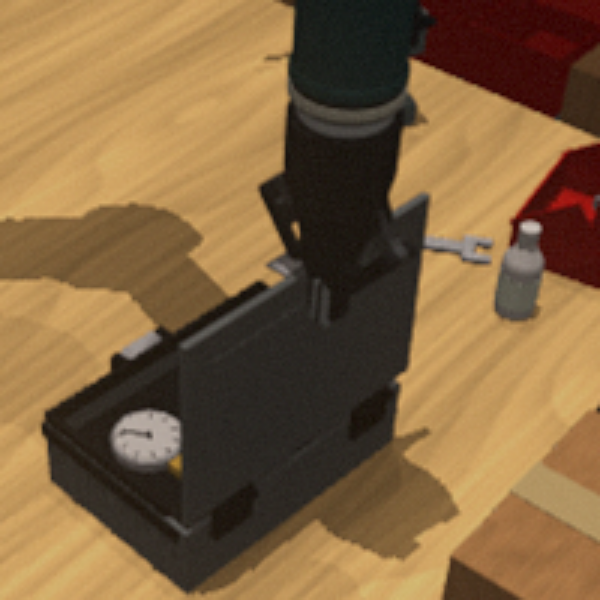

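Emit:
send_rows([
  [0,-1.0,0,0,0,0,-1],
  [0,-2.0,0,0,0,0,-1],
  [0,-2.0,0,0,0,0,-1],
])

```text
clock: 13.15
position: [0.6544, 0.0742, 0.3156]
tool_rot: [-0.706, 0.032, -0.033, 0.706]
ft_force: [-0.3, -0.5, -1.1]
grip_width: 0.0003
```

```bash
python3 -c "
from h import *
st();snap('wrist','w8');cv2.imwrite('pics/s5c.png',lid())"
```

```text
t 13.15 case pos mm [ 95.22  -0.39 315.63] F case -0.25 -0.53 -1.15 w 0.0003
```

View pics/s5c.png

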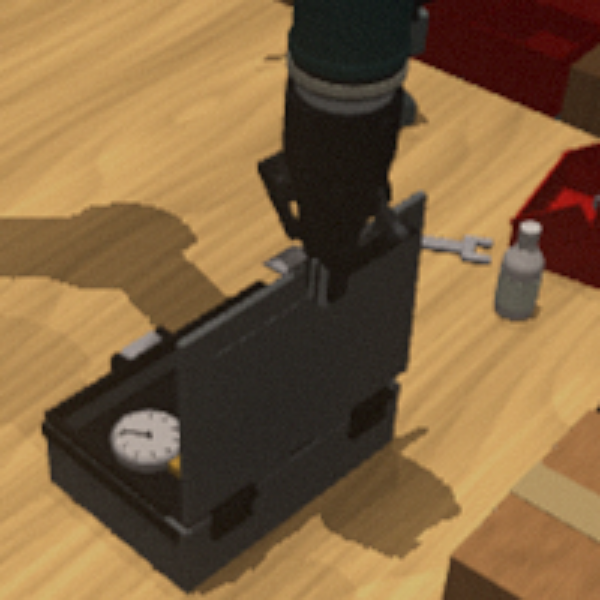

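View pics/w8.png

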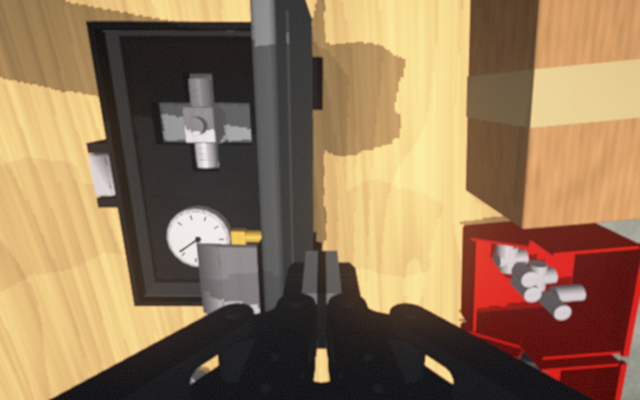

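Emit:
send_rows([
  [-1.2,0,0,0,0,0,-1],
  [-2.4,0,0,0,0,0,-1],
  [-3.6,0,0,0,0,0,-1],
  [-4.8,0,0,0,0,0,-1],
  [-5.9,0,0,0,0,0,-1],
])

```text
clock: 13.88
position: [0.5945, 0.0799, 0.315]
tool_rot: [-0.706, 0.033, -0.033, 0.706]
ft_force: [0.6, 0.5, 0.3]
grip_width: -0.0001
```

```bash
python3 -c "
from h import *
st();cv2.imwrite('pics/s6c.png',lid())"
```

```text
t 13.88 case pos mm [ 35.06  -0.37 315.05] F case 0.55 0.59 0.33 w -0.0001
```

View pics/s6c.png

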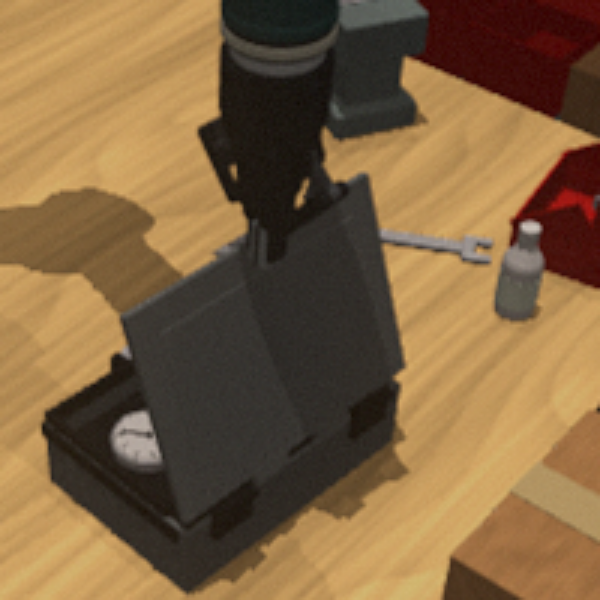

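Emit:
send_rows([
  [-1.5,0.7,0,0,0,0,-1],
  [-3,1.5,0,0,0,0,-1],
  [-4.4,2.5,0,0,0,0,-1],
  [-5.7,3.6,0,0,0,0,-1],
  [-6.9,4.8,0,0,0,0,-1],
  [-8,6.2,0,0,0,0,-1],
  [-8.9,7.6,0,0,0,0,-1],
  [-9.7,9.1,0,0,0,0,-1],
])

```text
clock: 14.92
position: [0.4982, 0.0889, 0.223]
tool_rot: [-0.706, 0.033, -0.033, 0.706]
ft_force: [-0.0, 0.4, -0.1]
grip_width: -0.0002
```

```bash
python3 -c "
from h import *
st();cv2.imwrite('pics/s7c.png',lid())"
```

```text
t 14.93 case pos mm [-61.58  -0.6  223.03] F case -0.09 0.39 -0.14 w -0.0002
```

View pics/s7c.png

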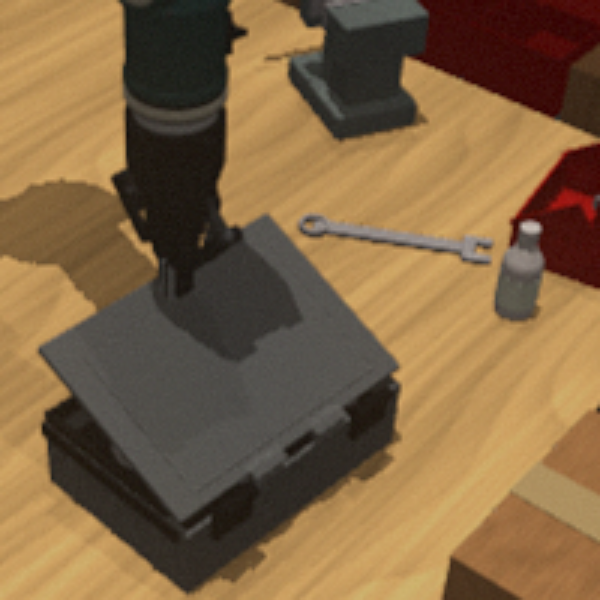

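Emit:
send_rows([
  [-0.8,1.4,0,0,0,0,-1],
  [-1.5,2.6,0,0,0,0,-1],
  [-2.0,3.6,0,0,0,0,-1],
  [-2.2,4.3,0,0,0,0,-1],
  [-2.2,4.3,0,0,0,0,-1],
])

```text
clock: 15.6
position: [0.4766, 0.0906, 0.1804]
tool_rot: [0.707, -0.033, 0.032, -0.706]
ft_force: [0.1, -0.0, -0.9]
grip_width: 0.0004
```

```bash
python3 -c "
from h import *
st();plan(cpos(-.084,0,.18),CY)"
```

```text
t 15.6 case pos mm [-83.27  -0.86 180.43] F case 0.1 -0.01 -0.9 w 0.0004
shift cm [-0.07  0.04  0.09] rot deg [ 0.03  0.14 -0.04]
```

Emit:
send_rows([
  [0,0.3,0.1,0,0,0,-1],
  [0,0.5,0.1,0,0,0,-1],
  [0,0.7,0.1,0,0,0,-1],
  [0,0.8,0.1,0,0,0,-1],
  [0,0.8,0.1,0,0,0,-1],
])

```text
clock: 16.23
position: [0.477, 0.0917, 0.1729]
tool_rot: [0.706, -0.033, 0.033, -0.706]
ft_force: [0.9, -0.7, -0.9]
grip_width: 0.0002
```

```bash
python3 -c "
from h import *
st()"
```

```text
t 16.23 case pos mm [-83.02   0.22 172.87] F case 0.94 -0.6 -0.87 w 0.0002
```

Emit:
send_rows([
  [0,0.1,0,0,0,0,-1],
  [0,0.2,0,0,0,0,-1],
  [0,0.3,0,0,0,0,-1],
  [0,0.3,0,0,0,0,-1],
])

```text
clock: 16.73
position: [0.4769, 0.0917, 0.1698]
tool_rot: [0.706, -0.033, 0.033, -0.706]
ft_force: [-0.1, -0.4, -0.0]
grip_width: 0.0002
```

Emit:
send_rows([
  [0,0.1,0,0,0,0,-1],
  [0,0.2,0,0,0,0,-1],
  [0,0.2,0,0,0,0,-1],
])

```text
clock: 17.1
position: [0.4769, 0.0917, 0.1678]
tool_rot: [0.706, -0.033, 0.033, -0.706]
ft_force: [0.7, 0.1, -0.2]
grip_width: -0.0001
```

Emit:
send_rows([
  [0,0.1,0,0,0,0,-1],
  [0,0.2,0,0,0,0,-1],
  [0,0.2,0,0,0,0,-1],
])

```text
clock: 17.48
position: [0.4769, 0.0917, 0.1658]
tool_rot: [0.706, -0.033, 0.033, -0.706]
ft_force: [0.5, 0.0, -0.3]
grip_width: -0.0001
```

Emit:
send_rows([
  [0,0.1,0,0,0,0,-1],
  [0,0.1,0,0,0,0,-1],
])

```text
clock: 17.73
position: [0.4769, 0.0917, 0.1648]
tool_rot: [0.706, -0.033, 0.033, -0.706]
ft_force: [-0.1, -0.3, 0.3]
grip_width: 0.0
```

Emit:
send_rows([
  [0,0.1,0,0,0,0,-1],
  [0,0.1,0,0,0,0,-1],
])

```text
clock: 17.98
position: [0.4769, 0.0917, 0.1638]
tool_rot: [0.706, -0.033, 0.033, -0.706]
ft_force: [-0.6, 0.4, 0.6]
grip_width: 0.0
```

Emit:
send_rows([
  [0,0.1,0,0,0,0,-1],
  [0,0.1,0,0,0,0,-1],
])

```text
clock: 18.23
position: [0.477, 0.0917, 0.163]
tool_rot: [-0.706, 0.033, -0.033, 0.706]
ft_force: [-1.0, -0.2, 1.3]
grip_width: -0.0002
```

Emit:
send_rows([
  [0,0.1,0,0,0,0,-1],
  [0,0.1,0,0,0,0,-1],
])

```text
clock: 18.48
position: [0.477, 0.0917, 0.1622]
tool_rot: [-0.706, 0.033, -0.033, 0.707]
ft_force: [-1.7, -0.1, 6.4]
grip_width: 0.0002
```

```bash
python3 -c "
from h import *
st();cv2.imwrite('pics/s8c.png',lid());st()
P=pts('sl');l=np.array([inv(p) for p in P[100:260,250:400].reshape(-1,3)]);k=(np.abs(l[:,1])<.12)&(np.abs(l[:,1])>.06)&(l[:,0]>-.095)&(l[:,0]<.08)&(l[:,2]>.07)&(l[:,2]<.12);pl=np.polyfit(l[k,0],l[k,2],1);print(pl,k.sum())"
```

```text
t 18.48 case pos mm [-83.02   0.25 162.16] F case -1.64 -0.27 6.39 w 0.0002
t 18.52 case pos mm [-83.04   0.25 162.18] F case -0.74 -0.48 5.8 w -0.0003
[-0.03588484  0.08774395] 2431
```

View pics/s8c.png

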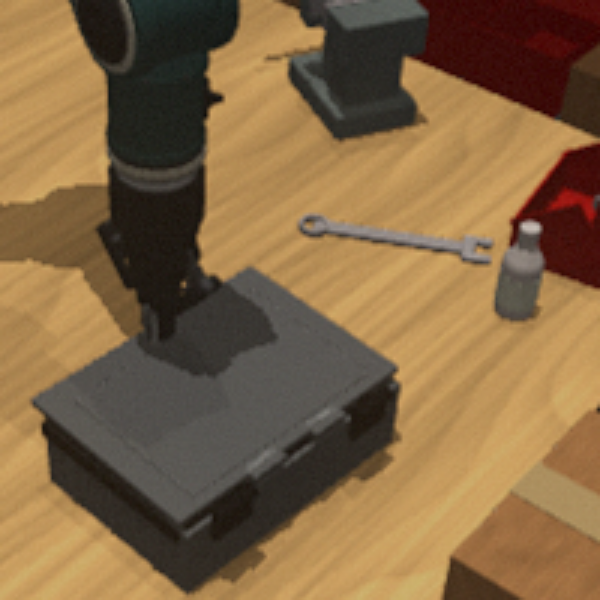

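Emit:
send_rows([
  [0,0.05,0,0,0,0,-1],
  [0,0.05,0,0,0,0,-1],
])

```text
clock: 18.77
position: [0.4769, 0.0917, 0.1618]
tool_rot: [-0.706, 0.033, -0.033, 0.707]
ft_force: [-2.4, -0.7, 7.2]
grip_width: 0.0
```

Emit:
send_rows([
  [0,0.05,0,0,0,0,-1],
  [0,0.05,0,0,0,0,-1],
])

```text
clock: 19.02
position: [0.4769, 0.0917, 0.1613]
tool_rot: [-0.706, 0.033, -0.033, 0.707]
ft_force: [-1.8, -0.6, 8.0]
grip_width: -0.0001
```

Emit:
send_rows([
  [0,0.05,0,0,0,0,-1],
  [0,0.05,0,0,0,0,-1],
])

```text
clock: 19.27
position: [0.4769, 0.0917, 0.1608]
tool_rot: [-0.706, 0.033, -0.033, 0.707]
ft_force: [-3.0, 0.6, 7.4]
grip_width: -0.0001
```

Emit:
send_rows([
  [0,0.05,0,0,0,0,-1],
  [0,0.05,0,0,0,0,-1],
])

```text
clock: 19.52
position: [0.4769, 0.0917, 0.1604]
tool_rot: [-0.706, 0.033, -0.033, 0.707]
ft_force: [-2.5, -0.9, 8.0]
grip_width: -0.0003
```

Emit:
send_rows([
  [0,0.05,0,0,0,0,-1],
  [0,0.05,0,0,0,0,-1],
])

```text
clock: 19.77
position: [0.4769, 0.0917, 0.1599]
tool_rot: [-0.706, 0.033, -0.033, 0.707]
ft_force: [-3.1, 0.8, 8.9]
grip_width: 0.0001
```

Emit:
send_rows([
  [0,0.05,0,0,0,0,-1],
  [0,0.05,0,0,0,0,-1],
])

```text
clock: 20.02
position: [0.4769, 0.0917, 0.1594]
tool_rot: [-0.706, 0.033, -0.033, 0.707]
ft_force: [-3.0, 0.1, 9.3]
grip_width: -0.0002
```

Emit:
send_rows([
  [0,0.05,0,0,0,0,-1],
  [0,0.05,0,0,0,0,-1],
])

```text
clock: 20.27
position: [0.4769, 0.0917, 0.1589]
tool_rot: [-0.706, 0.033, -0.033, 0.707]
ft_force: [-3.5, -0.0, 10.1]
grip_width: 0.0002
```

Emit:
send_rows([
  [0,0.05,0,0,0,0,-1],
  [0,0.05,0,0,0,0,-1],
])

```text
clock: 20.52
position: [0.4769, 0.0917, 0.1585]
tool_rot: [-0.706, 0.033, -0.033, 0.707]
ft_force: [-2.7, -0.3, 9.9]
grip_width: 0.0
```

Emit:
send_rows([
  [0,0.05,0,0,0,0,-1],
  [0,0.05,0,0,0,0,-1],
])

```text
clock: 20.78
position: [0.4768, 0.0917, 0.158]
tool_rot: [-0.706, 0.033, -0.032, 0.707]
ft_force: [-2.6, -0.0, 11.2]
grip_width: 0.0003
```

Emit:
send_rows([
  [0,0.05,0,0,0,0,-1],
  [0,0.05,0,0,0,0,-1],
])

```text
clock: 21.02
position: [0.4768, 0.0917, 0.1575]
tool_rot: [-0.706, 0.033, -0.032, 0.707]
ft_force: [-3.4, -0.8, 8.8]
grip_width: -0.0002
```

Emit:
send_rows([
  [0,0,0,0,0,0,-1],
  [0,0,0,0,0,0,-1],
])

```text
clock: 21.28
position: [0.4768, 0.0917, 0.1575]
tool_rot: [-0.706, 0.033, -0.032, 0.707]
ft_force: [-3.4, -0.5, 11.6]
grip_width: -0.0001
```

```bash
cat > a.py <<'E'
from h import *
st();lid();st()
P=pts('sl');l=np.array([inv(p) for p in P[100:260,250:400].reshape(-1,3)]);k=(np.abs(l[:,1])<.12)&(np.abs(l[:,1])>.06)&(l[:,0]>-.095)&(l[:,0]<.08)&(l[:,2]>.07)&(l[:,2]<.12);pl=np.polyfit(l[k,0],l[k,2],1);print(pl,k.sum())
E
python3 a.py
```

```text
t 21.27 case pos mm [-83.17   0.2  157.49] F case -3.34 -0.79 11.63 w -0.0001
t 21.32 case pos mm [-83.18   0.24 157.49] F case -3.49 -0.93 10.69 w -0.0
[-0.01004593  0.08550348] 2375
```

Emit:
send_rows([
  [0,0.05,0,0,0,0,-1],
  [0,0.05,0,0,0,0,-1],
])

```text
clock: 21.58
position: [0.4769, 0.0917, 0.157]
tool_rot: [-0.706, 0.033, -0.033, 0.707]
ft_force: [-3.6, -0.1, 11.0]
grip_width: -0.0001
```

Emit:
send_rows([
  [0,0.04,0,0,0,0,-1],
  [0,0.04,0,0,0,0,-1],
])

```text
clock: 21.82
position: [0.4768, 0.0917, 0.1567]
tool_rot: [-0.706, 0.033, -0.032, 0.707]
ft_force: [-3.2, -1.8, 11.6]
grip_width: 0.0004
```

Emit:
send_rows([
  [0,0.04,0,0,0,0,-1],
  [0,0.04,0,0,0,0,-1],
])

```text
clock: 22.08
position: [0.4768, 0.0917, 0.1563]
tool_rot: [-0.706, 0.033, -0.032, 0.707]
ft_force: [-3.5, -0.3, 12.8]
grip_width: 0.0003
```

Emit:
send_rows([
  [0,0.04,0,0,0,0,-1],
  [0,0.04,0,0,0,0,-1],
])

```text
clock: 22.32
position: [0.4768, 0.0917, 0.1559]
tool_rot: [-0.706, 0.033, -0.032, 0.707]
ft_force: [-3.7, -1.0, 13.0]
grip_width: 0.0
```

Emit:
send_rows([
  [0,0.04,0,0,0,0,-1],
  [0,0.04,0,0,0,0,-1],
])

```text
clock: 22.58
position: [0.4768, 0.0917, 0.1555]
tool_rot: [-0.706, 0.033, -0.032, 0.707]
ft_force: [-4.0, -0.2, 12.3]
grip_width: -0.0003
```

Emit:
send_rows([
  [0,0.04,0,0,0,0,-1],
  [0,0.04,0,0,0,0,-1],
])

```text
clock: 22.82
position: [0.4768, 0.0917, 0.1551]
tool_rot: [-0.706, 0.033, -0.032, 0.707]
ft_force: [-4.3, -0.3, 11.7]
grip_width: 0.0002
```

```bash
python3 a.py
```

```text
t 22.82 case pos mm [-83.17   0.2  155.13] F case -4.24 -0.68 11.73 w 0.0002
t 22.88 case pos mm [-83.15   0.21 155.15] F case -3.92 -1.31 12.91 w 0.0002
[0.00466947 0.08433171] 2366
```

Emit:
send_rows([
  [0,0.04,0,0,0,0,-1],
  [0,0.04,0,0,0,0,-1],
])

```text
clock: 23.12
position: [0.4769, 0.0917, 0.1548]
tool_rot: [-0.706, 0.033, -0.032, 0.707]
ft_force: [-4.9, -0.1, 14.5]
grip_width: -0.0
```

Emit:
send_rows([
  [0,0.04,0,0,0,0,-1],
  [0,0.04,0,0,0,0,-1],
])

```text
clock: 23.38
position: [0.4768, 0.0917, 0.154]
tool_rot: [-0.706, 0.033, -0.033, 0.707]
ft_force: [-3.8, -0.9, 8.6]
grip_width: 0.0
```

Emit:
send_rows([
  [0,0,0,0,0,0,-1],
  [0,0,0,0,0,0,-1],
])

```text
clock: 23.62
position: [0.4768, 0.0918, 0.154]
tool_rot: [-0.706, 0.033, -0.033, 0.707]
ft_force: [-3.2, -0.9, 7.5]
grip_width: 0.0
```

```bash
python3 a.py
```

```text
t 23.62 case pos mm [-83.17   0.25 154.01] F case -3.1 -1.19 7.55 w 0.0
t 23.68 case pos mm [-83.17   0.23 154.02] F case -2.56 0.2 8.07 w 0.0001
[0.01257126 0.08376248] 2346
```

Clear click: the force fell from 14.5 to about 8 N and stayed there. I'll lift off gently and check the lid stays down.

Emit:
send_rows([
  [0,-0.3,0,0,0,0,-1],
  [0,-1,0,0,0,0,-1],
  [0,-3,0,0,0,0,-1],
  [0,-7,0,0,0,0,-1],
  [0,-10,0,0,0,0,-1],
  [0,-10,0,0,0,0,-1],
  [0,-10,0,0,0,0,-1],
  [0,-10,0,0,0,0,-1],
])

```text
clock: 24.68
position: [0.4764, 0.0916, 0.2527]
tool_rot: [0.707, -0.033, 0.032, -0.706]
ft_force: [1.2, -1.0, -0.6]
grip_width: 0.0001
```

```bash
python3 a.py; python3 -c "
from h import *
snap('scene','s9');snap('top','t9')
a=np.load('top0.npz')['im'].astype(int);b=np.load('t9.npz')['im'];print(np.abs(a-b).sum(2)[180:270,395:495].max())
im=np.load('s9.npz')['im'][:,:,::-1];cv2.imwrite('pics/s9.png',im)"
```

```text
t 24.68 case pos mm [-8.3620e+01  1.0000e-01  2.5269e+02] F case 1.26 -0.88 -0.62 w 0.0001
t 24.73 case pos mm [-8.3490e+01  7.0000e-02  2.5274e+02] F case -0.83 -0.09 -0.73 w 0.0001
[0.00652791 0.08416425] 2360
297
```

View pics/s9.png

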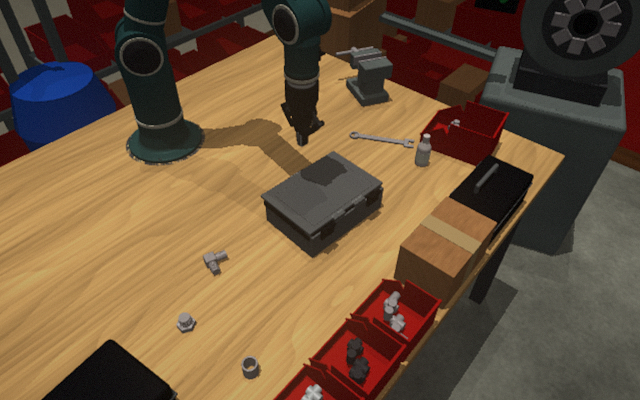

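Emit:
send_rows([
  [0,0,0,0,0,0,-1],
  [0,0,0,0,0,0,-1],
  [0,0,0,0,0,0,-1],
  [0,0,0,0,0,0,-1],
  [0,0,0,0,0,0,-1],
  [0,0,0,0,0,0,-1],
])

```text
clock: 25.58
position: [0.477, 0.0918, 0.2536]
tool_rot: [-0.706, 0.033, -0.033, 0.706]
ft_force: [0.2, -0.4, -0.2]
grip_width: -0.0001
```

```bash
python3 a.py; python3 -c "
from station import sign_off
print(sign_off())"
```

```text
t 25.57 case pos mm [-83.04   0.29 253.62] F case 0.22 -0.35 -0.18 w -0.0001
t 25.62 case pos mm [-83.05   0.27 253.61] F case 0.54 -0.23 -0.77 w 0.0001
[0.00605612 0.08416099] 2377
the job is handed in; nothing more can be done
None
```

The tee is in its nest boss-up, the lid is latched, and I handed the job in at about 25.6 s. `sign_off()` gave no verdict.

- **Tee:** After letting go and lifting clear, the wrist camera put the block's centre within about 1 mm of the nest's centre. The boss top was at z 67 mm, which means fully home. The tee could not be seen again once the lid was down.
- **Lid push:** While I was swinging the lid up to vertical, its edge got under the gripper's linkage. The reading rose to about 13.7 N before I raised the arm. The readings come only at the end of each call, so I did not see the peak in between, but nothing read above 20 N.
- **Click:** The push at the front edge climbed to 14.5 N, then fell to about 8 N and stayed there while held. I stopped there. An apparent drop a little earlier was only sensor noise.
- **Latch:** With the arm clear, the depth camera measured the lid at about -0.006 rad, unchanged 0.9 s later. That angle carries a calibration error I did not measure, perhaps 0.01 rad or more. In a reading taken before the click, while I was still pressing, the lid already read 0.010 rad.
- **Other items:** The elbow, plug, ferrule, wrench and bottle look unmoved in the last scene picture. A pixel comparison around the tee only showed that the tee itself had gone; I did not measure the other items one by one.

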